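# Back out the captive thumbscrew of a shield cover

## Task

The shield cover of the case on the bench is to come off: one of its two captive thumbscrews has already been backed out, the other still sits low. Pull the low one up against its spring until its thread catches and, holding it up, unscrew it (anticlockwise seen from above, regripping as needed) as far as it will turn, so that it stays up by itself like its neighbour when you let go. Leave the neighbouring screw and the loose things on and beside the case as they are.

Things in the scene. Friction and masses are not known exactly. Their poses are not given: they have to be found in the camera images.
- case: beige steel instrument case, fixed to the bench, 166 x 236 mm with an aluminium shield cover on top, flat at 70 mm above the bench. Origin: centre of the underside; x points to its rear (away from the three coax sockets on its front face), y along its long side, z up. The two thumbscrews stand upright on the cover near its two ends, about 150 mm apart, either way round
- screw_a_knob (a point): the captive thumbscrew that is still down: upright knurled steel knob, 28 mm diameter, 28 mm tall, over a bush of 24 mm diameter and 6 mm height on the cover. The point lies on the screw's axis, 16 mm above the knob's lower edge and 12 mm below its top; with the screw down it is 24 mm above the cover. z up, x turns with the knob
- screw_a_lift (a joint): how far that screw is pulled up, m: 0 down, 0.019 upper stop. A spring pulls it down with 5 N at 0 and 8.5 N at the stop. Below 0.012 a lug in a slot prevents turning (beyond some 0.15 rad of play). Above 0.012 it can be turned: the lug then rides on the thread, which climbs from 0.012 at 0.35 rad by about 0.0025 more to the end of the turn (let go, the lift reads some 0.0005 to 0.001 less), and which holds by friction when let go. Let go before turning, it springs back
- screw_a_turn (a joint): rotation of that screw, rad, anticlockwise from above positive: 0 at the start, stop at 2.4; takes about 0.09 N m on the thread
- screw_b_knob (a point): the same point on the neighbouring screw, identical, already backed out: it stands about 14 mm higher. It is to be left backed out
- screw_b_lift (a joint): lift of the neighbouring screw, m; about 0.014 at the start
- screw_b_turn (a joint): rotation of the neighbouring screw, rad; about 2.4 at the start
- terminal_block: bystander: loose black terminal block, 16 x 34 x 12 mm, on the cover midway between the screws, towards the rear edge; origin under its centre
- screwdriver: bystander: screwdriver, 170 mm long, loose on the bench beside the case (its +y end); origin under its middle
- solder_reel: bystander: small metal reel, 56 mm diameter, 30 mm tall, on the bench at the case's -y end; origin under its centre
- tip_tin: bystander: open brass tin, 60 mm diameter, 30 mm tall, on the bench at the case's -y end; origin under its centre

How it is judged:
By the outcome, as a careful person would: the job done as asked, in the order asked, and still so for the second after the job is handed in, with the robot touching nothing.
It also fails if it takes over 54 s, if anything falls off the work surface, if the arm or the gripper's body presses on something with over 40 N, if the wrist force passes 120 N, or if a joint passes its speed limit or range.

## Robot

A 7-joint arm with a two-finger parallel gripper is mounted at the origin on the work surface. World frame = base frame: x ahead of the robot, y to its left, z up, the work surface at z = 0. Lengths are in mm, angles in rad, forces in N, time in s.
With the tool pointing down it reaches from about 400 to 875 mm from the base axis. Payload 19.3 kg.
Tool frame: the origin (TCP) lies on the centre line of the jaws, within the pads' length; the fingertips stand 17 mm ahead of it and the grasp point (between the pads) lies 2 mm behind it; x points along the fingers, y is the direction in which the jaws open and shut, and the axes are right-handed (so a half turn about x gives the same grasp; the last joint's range is limited). The gripper opens to 85 mm and grips with 20 to 120 N. Pads are 22 mm wide; open, the fingers measure 114 mm over their backs; the gripper's body (76 mm by 85 mm) begins 54 mm behind the grasp point. The pads swing forward as they close: fully open they stand 13 mm farther back than shut.
Start: joints at [1.221, 0.521, -0.036, 1.599, 0.021, 1.021, -0.113], TCP at [172.574, -600.694, 248.291] pointing down, gripper open.
Joint ranges: [-2.91, 2.91], [-0.3, 2.13], [-1.5, 1.42], [0.17, 2.43], [-1.26, 4.41], [0.16, 1.93], [-2.52, 2.52]. Speed limits (rad/s): [1.89, 1.89, 2.39, 2.39, 3.01, 3.01, 3.01].

## Interface

Orientations are given as a rotation vector (axis times angle).
In Python, from cell import sensors, optics, arm gives the robot as it stands.
- The arm moves only by the tool arm_command, never from a script. Its argument "motion" is a list of rows, each an object of numbers: "hand": the finger opening in mm, from 0 to 85.4; "x", "y", "z": the shift along the tool's x, y, z in mm; "yaw": the turn about the tool's x in rad. In form: [{"hand": .., "x": .., "y": .., "z": .., "yaw": ..}, ...]. A call has 1 to 20 rows; each row shifts and turns the pose as measured when the row begins, along the tool's axes as they then stand; what a row does not reach is not made up. A row lasts 1/8 s, in which the tool goes at most 62.5 mm and 10.7 degrees, less where a joint would pass 70% of its speed; a pose out of reach is approached as far as the arm can. A call with a gripper value outside its range is refused whole. The fingers move at their own pace and stop on an object; "squeeze" is the grip in N (left out, the last holds). Time passes only in rows, so rows that do not move let the fingers close. It gives the time, the measured TCP pose, the force and the opening at its end, in the units of the state.
- sensors.sense(): the state, without advancing time (a new reading comes with each control period).
- optics.get_image(name): name is "scene" or "side" or "wrist"; returns a dict with "color" (420x560x3 uint8, red, green, blue), "fx", "fy", "cx", "cy" (pixels), "eye" and "rotation" of the camera in the world. Camera axes: x right, y up, looking along -z (the intrinsics and any distortion apply to the point x, -y, -z); pixel columns grow to the right and rows downward; lengths in mm; the calibration is good to about 2 mm. A picture is of the moment at which its call begins. There is no depth.
- arm.sign_off(): hands the job in, once; it reports no verdict.
The state is a dict: "time": time; "joint_positions": joint angles; "dq": joint speeds; "effort": joint torques, N m; "tcp_pos": TCP position; "orientation": TCP orientation; "contact_force": force on the tool from outside, world axes, zero at the start; "torque": the same for the moment, N m; "opening": finger opening in mm.
Only numpy, scipy, OpenCV 4.12 (cv2) and the standard library are available. Lean on these libraries where they do the work, as an engineer would, in place of code of your own. Each camera call takes 0.05 s, during which the arm holds its last target. There are 200 camera calls.

## Working session

There is one attempt and no reset: what is moved stays moved. The work goes in short steps, Python scripts to look and compute and a tool call to move; the robot and the scene stay as the last step left them, time stands still between calls to the robot, and variables do not carry over. Pictures are saved under pics/ and viewed, about 8 in all and at most 12, crops included, and the job is handed in when it is done.

Besides the shell and the picture viewer there is one more tool, called as a command line: name --argument value ..., lists and objects as JSON in quotes. arm_command: Moves the arm, as the interface text tells. Its arguments: {"type":"object","properties":{"motion":{"type":"array","items":{"type":"object","properties":{"hand":{"type":"number"},"x":{"type":"number"},"y":{"type":"number"},"z":{"type":"number"},"yaw":{"type":"number"}}}},"squeeze":{"type":"number"}},"required":["motion"]}

```bash
mkdir -p pics; cat > h.py <<'E'
import numpy as np, cv2
from cell import sensors, optics, arm
from scipy.spatial.transform import Rotation as R
def ray(im,u,v):
    d=np.array([(u-im['cx'])/im['fx'],-(v-im['cy'])/im['fy'],-1.])
    Rm=np.array(im['rotation']); Rm=Rm if Rm.shape==(3,3) else R.from_rotvec(Rm).as_matrix()
    return np.array(im['eye']),Rm@d
def plane(im,u,v,z):
    e,d=ray(im,u,v); return e+d*(z-e[2])/d[2]
def proj(im,p):
    Rm=np.array(im['rotation']); Rm=Rm if Rm.shape==(3,3) else R.from_rotvec(Rm).as_matrix()
    c=Rm.T@(np.array(p)-im['eye']); return im['cx']+im['fx']*c[0]/-c[2], im['cy']-im['fy']*c[1]/-c[2]
E
python3 - <<'E'
from h import *
for n in ['scene','side','wrist']:
    im=optics.get_image(n); cv2.imwrite(f'pics/{n}0.png',im['color'][:,:,::-1]); np.save(f'pics/{n}0.npy',im,allow_pickle=True)
    print(n,[(k,np.round(v,3).tolist()) for k,v in im.items() if k!='color'])
s=sensors.sense(); print(s); print(R.from_rotvec(s['orientation']).as_matrix().round(3))
E
```

```text
scene [('fx', 422.211), ('fy', 422.211), ('cx', 277.274), ('cy', 201.524), ('eye', [1048.199, -74.666, 668.512]), ('rotation', [0.573, 0.448, 1.304])]
side [('fx', 462.931), ('fy', 462.931), ('cx', 280.497), ('cy', 213.748), ('eye', [261.386, -562.239, 829.554]), ('rotation', [0.735, -0.183, -0.469])]
wrist [('fx', 361.593), ('fy', 361.593), ('cx', 276.37), ('cy', 208.682), ('eye', [242.505, -581.556, 372.271]), ('rotation', [-0.246, 0.187, -1.283])]
{'time': 0.15, 'joint_positions': array([ 1.22078021,  0.52187941, -0.03637615,  1.59985572,  0.02118623,
        1.02106269, -0.11281697]), 'dq': array([-0.00069199, -0.00137935,  0.00024827, -0.00039256, -0.00084057,
       -0.00048075,  0.00188199]), 'effort': array([-8.62896959e-04, -9.27400804e+01,  1.97961666e+00, -3.70064306e+01,
        1.79776334e-02,  6.14023040e-03, -1.48960464e-05]), 'tcp_pos': array([ 172.55556325, -600.47762583,  247.86357925]), 'orientation': array([ 2.07172266,  0.29263053, -2.07199766]), 'contact_force': array([ 0.04402141, -0.15124903, -0.06717569]), 'torque': array([-0.02556269, -0.00861747, -0.0066329 ]), 'opening': 85.0924526248942}
[[-0.     0.276 -0.961]
 [ 0.001 -0.961 -0.276]
 [-1.    -0.001  0.   ]]
```

View pics/scene0.png

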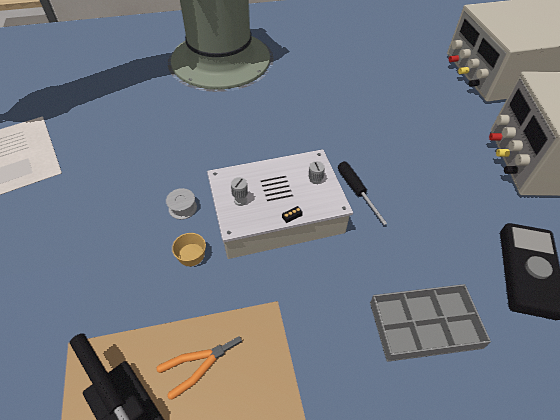

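View pics/side0.png

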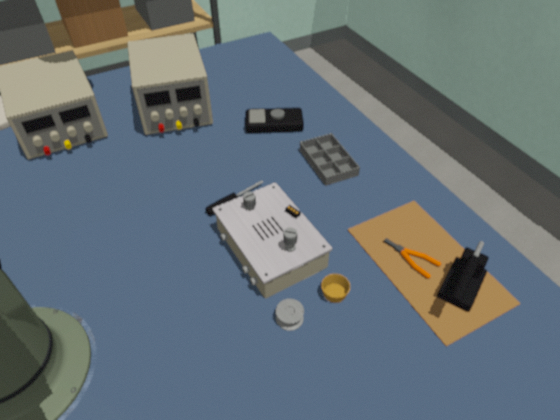

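Scene: case centre near (280,195), with knobs at (239,190) and (316,172). The tin and reel are on the left (-y end) and the screwdriver on the right. Side: knobs at (290,237) and (250,200). I'll zoom in to see which is low.

```bash
python3 - <<'E'
from h import *
S=np.load('pics/scene0.npy',allow_pickle=True).item();D=np.load('pics/side0.npy',allow_pickle=True).item()
a=cv2.resize(S['color'][140:250,200:360],None,fx=4.5,fy=4.5,interpolation=3)[:,:,::-1]
b=cv2.resize(D['color'][180:295,205:335],None,fx=4.5,fy=4.5,interpolation=3)[:,:,::-1]
c=np.zeros((560,800,3),np.uint8)
a=cv2.resize(S['color'][145:245,203:358],None,fx=2.58,fy=2.58,interpolation=2)
b=cv2.resize(D['color'][183:293,205:335],None,fx=3.07,fy=3.07,interpolation=2)
c[:a.shape[0],:a.shape[1]]=a; c[:b.shape[0],400:400+b.shape[1]]=b
cv2.imwrite('pics/z1.png',c[:345,:,::-1])
for u,v in [(208,168),(323,151),(350,207),(222,233)]: print('S cover',plane(S,u,v,70).round(0))
for u,v in [(213,220),(272,185),(329,243),(268,281)]: print('D cover',plane(D,u,v,70).round(0))
E
```

```text
S cover [474. -80.  70.]
S cover [474. 151.  70.]
S cover [622. 159.  70.]
S cover [630. -74.  70.]
D cover [454. 117.  70.]
D cover [621. 155.  70.]
D cover [645. -61.  70.]
D cover [487. -86.  70.]
```

View pics/z1.png

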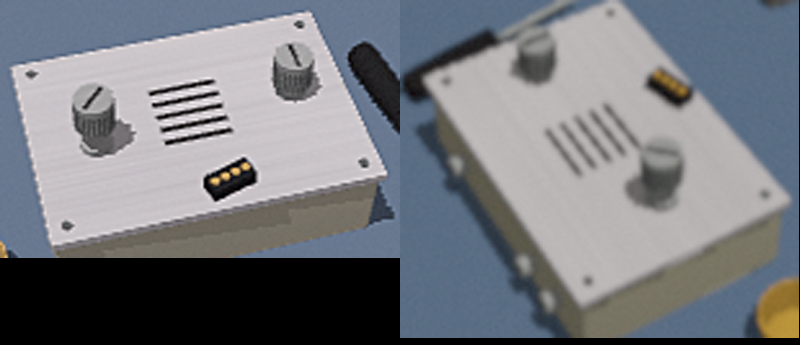

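```bash
python3 - <<'E'
from h import *
S=np.load('pics/scene0.npy',allow_pickle=True).item();D=np.load('pics/side0.npy',allow_pickle=True).item()
def tri(p,q):
    e1,d1=ray(S,*p);e2,d2=ray(D,*q)
    t=np.linalg.lstsq(np.c_[d1,-d2],e2-e1,rcond=None)[0]
    a,b=e1+t[0]*d1,e2+t[1]*d2; return (a+b)/2,np.linalg.norm(a-b)
A=(316.6,166.3);B=(239.2,182.8);a=(249.6,196.);b=(290.3,232)
print('A',tri(A,a),plane(S,*A,106),plane(D,*a,106))
print('B',tri(B,b),plane(S,*B,120),plane(D,*b,120))
E
```

```text
A (array([544.33558972, 114.61117628, 105.00932474]), np.float64(1.4558010383783708)) [544.60247114 114.96108365 106.        ] [544.04110902 112.7587078  106.        ]
B (array([566.80334571, -31.16822797, 118.81926201]), np.float64(0.7444901394771369)) [567.5461504  -30.94962513 120.        ] [566.38105314 -32.46800883 120.        ]
```

arm_command --motion '[{"hand": 85,"y": 45,"z": -43},{"hand": 85,"y": -45,"z": -43},{"hand": 85,"y": -45,"z": -43},{"hand": 85,"y": -45,"z": -43},{"hand": 85,"y": -45,"z": -43},{"hand": 85,"y": -45,"z": -43},{"hand": 85,"y": -45,"z": -43}]'

```text
validation failed for argument at $.mo...
```

Low screw A is at (544, 114), with a measured top of 105 against 106 expected. B is at (567, -31), top 119. Spacing is 147.5 mm. The values agree, so I'll move.

arm_command --motion '[{"hand": 85,"x": 0,"y": -25,"z": -41,"yaw": 0},{"hand": 85,"x": 0,"y": -25,"z": -41,"yaw": 0},{"hand": 85,"x": 0,"y": -25,"z": -41,"yaw": 0},{"hand": 85,"x": 0,"y": -25,"z": -41,"yaw": 0},{"hand": 85,"x": 0,"y": -25,"z": -41,"yaw": 0},{"hand": 85,"x": 0,"y": -25,"z": -41,"yaw": 0},{"hand": 85,"x": 0,"y": -25,"z": -41,"yaw": 0},{"hand": 85,"x": 0,"y": -25,"z": -41,"yaw": 0},{"hand": 85,"x": 0,"y": -25,"z": -41,"yaw": 0},{"hand": 85,"x": 0,"y": -25,"z": -41,"yaw": 0}]' --squeeze 60

```text
time: 1.4
tcp_pos: [504.6, -238.4, 246.2]
orientation: [2.074, 0.287, -2.078]
contact_force: [0.6, -2.1, 0.8]
opening: 84.9
```

arm_command --motion '[{"hand": 85,"x": 0,"y": -46,"z": -19,"yaw": 0},{"hand": 85,"x": 0,"y": -46,"z": -19,"yaw": 0},{"hand": 85,"x": 0,"y": -46,"z": -19,"yaw": 0},{"hand": 85,"x": 0,"y": -46,"z": -19,"yaw": 0},{"hand": 85,"x": 0,"y": -46,"z": -19,"yaw": 0},{"hand": 85,"x": 0,"y": -46,"z": -19,"yaw": 0},{"hand": 85,"x": 0,"y": -46,"z": -19,"yaw": 0},{"hand": 85,"x": 0,"y": 0,"z": 0,"yaw": 0}]'

```text
time: 2.4
tcp_pos: [546.6, 122.7, 245.4]
orientation: [2.071, 0.294, -2.077]
contact_force: [1.0, -0.3, -0.3]
opening: 85.1
```

```bash
python3 - <<'E'
from h import *
s=sensors.sense(); M=R.from_rotvec(s['orientation']).as_matrix(); print(s['tcp_pos'],s['joint_positions'].round(3)); print(M.round(3)); print(M.T@(np.array([544.3,114.3,94])-s['tcp_pos']))
im=optics.get_image('wrist'); c=im['color'].copy(); print(proj(im,[544.3,114.3,106]))
cv2.imwrite('pics/w1.png',c[:,:,::-1]); np.save('pics/w1.npy',im,allow_pickle=True)
E
```

```text
[546.64921068 122.73952069 245.41350153] [-0.131  0.433 -0.263  1.765  0.128  0.963 -1.737]
[[-0.004  0.274 -0.962]
 [ 0.003 -0.962 -0.274]
 [-1.    -0.004  0.003]]
[151.39501022   8.05547808   4.17766666]
(np.float64(285.65775253678373), np.float64(207.0246058862677))
```

View pics/w1.png

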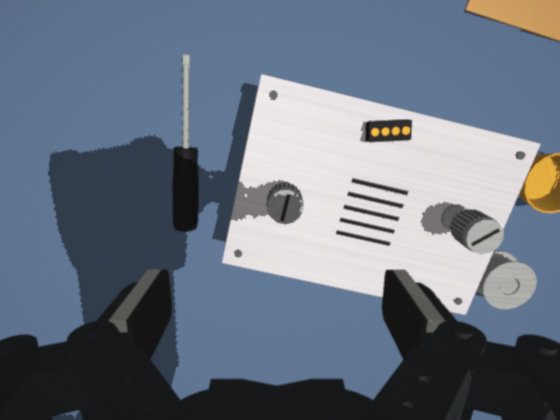

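Wrist view: low knob A is at about (285,203), its top a circle with a slot. Raised B is at (478,232), terminal block at (388,131), screwdriver at (185,150), well clear. I'll refine A's centre.

```bash
python3 - <<'E'
from h import *
im=np.load('pics/w1.npy',allow_pickle=True).item(); s=sensors.sense(); M=R.from_rotvec(s['orientation']).as_matrix()
g=cv2.cvtColor(im['color'],cv2.COLOR_RGB2GRAY)[175:232,258:315]
print(g[::3,::3])
m=((g<125)).astype(np.uint8)
c=cv2.HoughCircles(cv2.resize(g,None,fx=4,fy=4,interpolation=2),cv2.HOUGH_GRADIENT,1,200,param1=120,param2=15,minRadius=64,maxRadius=90)
print(c)
for x,y,r in c[0]:
    u,v=258+x/4,175+y/4; p=plane(im,u,v,106); print(u,v,r/4,p, r/4/im['fx']*(im['eye'][2]-106), M.T@(p-s['tcp_pos']))
E
```

```text
[[231 232 232 232 231 230 230 230 230 230 231 231 232 231 232 232 233 233
  232]
 [229 230 230 231 231 231 232 227 231 231 230 230 230 230 230 231 231 232
  231]
 [225 225 225 216 219 153 169 121 127 167 215 232 232 231 230 230 230 230
  230]
 [225 168 196 123 116 113  87  59  76  70  63 133 214 232 232 232 232 231
  230]
 [129 120 118 118 113  79  56  56  77  77  68  79  85 185 229 230 231 231
  232]
 [120 121 120 120  83  70  72 117 146 155 159 116  94  76 195 224 225 226
  228]
 [122 121 121 116  56  90 162 173 181 176 157 181 117 106 134 228 228 227
  225]
 [119 120 120  87  72  95 121  91  98  89  30  92  94 123  88 223 229 229
  229]
 [119 119 120  80  89  91  92  91  93  59  40  89  90  91 114 216 232 232
  230]
 [118 118 118  75  91  91  91  93  92  38  57  90  91  91 122 188 232 232
  231]
 [119 118 117  75  90  91  93  93  87  26  80  91  90  89  95 177 232 232
  233]
 [122 122 122  99  92  94  92  90  77  28  88  91  89  89 133 202 232 232
  232]
 [119 119 120 102  93  92  90  89  56  43  90  89  89  90 160 222 231 231
  232]
 [128 122 121 148  93  89  89  89  37  59  89  90  90  90 133 229 229 229
  230]
 [224 225 217 228 181  91  90  87  24  79  90  89  90 101 217 232 232 231
  230]
 [225 226 227 228 229 204  99  81  45  87  90  91 114 216 230 230 230 230
  232]
 [231 231 229 227 226 226 217 183 142 114 150 202 225 230 230 231 231 231
  230]
 [230 230 231 232 232 232 230 229 228 225 228 229 230 230 230 230 229 230
  229]
 [228 229 229 230 230 231 232 232 232 232 231 230 229 228 228 229 230 231
  231]]
[[[107.5 120.5  74.6]]]
284.875 205.125 18.65 [545.57896765 115.29204829 106.        ] 13.599534174010373 [139.32231624   4.91906189   2.05357423]
```

arm_command --motion '[{"hand": 85,"x": 30,"y": 2.5,"z": 1,"yaw": 0},{"hand": 85,"x": 30,"y": 2.5,"z": 1,"yaw": 0},{"hand": 85,"x": 30,"y": 0,"z": 0,"yaw": 0},{"hand": 85,"x": 0,"y": 0,"z": 0,"yaw": 0},{"hand": 85,"x": 0,"y": 0,"z": 0,"yaw": 0}]'

```text
time: 3.08
tcp_pos: [546.6, 109.6, 154.3]
orientation: [2.075, 0.282, -2.08]
contact_force: [0.3, 0.2, 0.9]
opening: 85.3
```

```bash
python3 - <<'E'
from h import *
im=optics.get_image('wrist'); s=sensors.sense(); M=R.from_rotvec(s['orientation']).as_matrix()
print(s['tcp_pos'],s['contact_force'],M[:,0],M.T@(np.array([545,114.9,95])-s['tcp_pos'])); print(proj(im,[545,114.9,106]))
cv2.imwrite('pics/w2.png',im['color'][:,:,::-1])
E
```

```text
[546.51764121 109.61363174 154.26568472] [-0.74765855 -0.15302454 -0.10220851] [-2.48730162e-03 -3.52178112e-04 -9.99996845e-01] [59.2674108  -5.48047707 -0.0932585 ]
(np.float64(263.88847543324266), np.float64(248.557892002646))
```

View pics/w2.png

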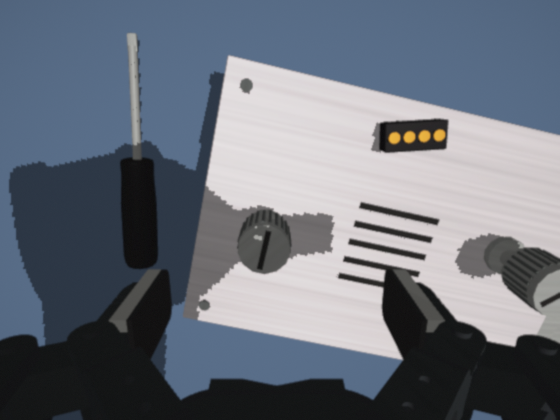

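A's top is at about (264,245); prediction was (264,248.6), so it's consistent. The jaws' midline at column 277 needs about -5.5 mm in tool y.

arm_command --motion '[{"hand": 85,"x": 20,"y": -2.5,"z": 0,"yaw": 0},{"hand": 85,"x": 20,"y": -2.5,"z": 0,"yaw": 0},{"hand": 85,"x": 0,"y": 0,"z": 0,"yaw": 0},{"hand": 85,"x": 0,"y": 0,"z": 0,"yaw": 0}]'

```text
time: 3.62
tcp_pos: [547.8, 114.2, 118.6]
orientation: [2.083, 0.281, -2.073]
contact_force: [0.9, -0.1, 0.8]
opening: 84.9
```

```bash
python3 - <<'E'
from h import *
s=sensors.sense(); M=R.from_rotvec(s['orientation']).as_matrix()
print(s['tcp_pos'],s['contact_force'],s['joint_positions'][6],M.T@(np.array([545,114.9,95])-s['tcp_pos']))
E
```

```text
[547.7838061  114.18913405 118.55969938] [ 0.92196911 -0.1446389   0.79766344] -1.7926740943896657 [23.54768086 -1.43278979  2.60157282]
```

arm_command --motion '[{"hand": 85,"x": 12,"y": -1,"z": 2,"yaw": 0},{"hand": 85,"x": 11,"y": 0,"z": 0,"yaw": 0},{"hand": 85,"x": 0,"y": 0,"z": 0,"yaw": 0},{"hand": 85,"x": 0,"y": 0,"z": 0,"yaw": 0}]'

```text
time: 4.12
tcp_pos: [546.1, 114.6, 95.3]
orientation: [2.085, 0.28, -2.072]
contact_force: [-0.7, 0.6, -0.2]
opening: 85.0
```

```bash
python3 - <<'E'
from h import *
s=sensors.sense(); M=R.from_rotvec(s['orientation']).as_matrix()
print(s['tcp_pos'],s['contact_force'],s['joint_positions'][6],M.T@(np.array([545,114.9,95])-s['tcp_pos']))
E
```

```text
[546.11817261 114.55341079  95.32073202] [-0.68199286  0.55313819 -0.16155308] -1.8071457472759673 [ 0.31439756 -0.63042387  0.98844475]
```

arm_command --motion '[{"hand": 20,"x": 0,"y": -0.5,"z": 0.7,"yaw": 0},{"hand": 20,"x": 0,"y": 0,"z": 0,"yaw": 0},{"hand": 20,"x": 0,"y": 0,"z": 0,"yaw": 0},{"hand": 20,"x": 0,"y": 0,"z": 0,"yaw": 0},{"hand": 20,"x": 0,"y": 0,"z": 0,"yaw": 0},{"hand": 20,"x": 0,"y": 0,"z": 0,"yaw": 0},{"hand": 20,"x": 0,"y": 0,"z": 0,"yaw": 0},{"hand": 20,"x": 0,"y": 0,"z": 0,"yaw": 0}]' --squeeze 40

```text
time: 5.12
tcp_pos: [545.2, 116.0, 96.3]
orientation: [2.085, 0.283, -2.071]
contact_force: [-1.1, 1.6, 0.7]
opening: 26.7
```

arm_command --motion '[{"hand": 20,"x": -5,"y": 0,"z": 0,"yaw": 0},{"hand": 20,"x": -5,"y": 0,"z": 0,"yaw": 0},{"hand": 20,"x": -4,"y": 0,"z": 0,"yaw": 0},{"hand": 20,"x": -1,"y": 0,"z": 0,"yaw": 0}]' --squeeze 60

```text
time: 5.62
tcp_pos: [545.1, 116.0, 111.7]
orientation: [2.085, 0.283, -2.072]
contact_force: [2.8, 2.3, -9.3]
opening: 26.4
```

Lifted about 15.4 mm with about 8 N of spring load, as expected. Now I'll turn anticlockwise (negative yaw).

arm_command --motion '[{"hand": 20,"x": 0,"y": 0,"z": 0,"yaw": -0.1},{"hand": 20,"x": 0,"y": 0,"z": 0,"yaw": -0.15},{"hand": 20,"x": 0,"y": 0,"z": 0,"yaw": -0.15},{"hand": 20,"x": 0,"y": 0,"z": 0,"yaw": -0.15}]'

```text
time: 6.12
tcp_pos: [544.6, 117.0, 111.6]
orientation: [1.733, 0.767, -1.721]
contact_force: [1.2, 2.8, -9.7]
opening: 26.3
```

```bash
python3 - <<'E'
from h import *
s=sensors.sense(); M=R.from_rotvec(s['orientation']).as_matrix()
print(s['tcp_pos'],s['contact_force'],s['torque'],s['joint_positions'],np.arctan2(M[1,1],M[0,1]),s['opening'])
M0=R.from_rotvec([2.085,.283,-2.072]).as_matrix();print(np.arctan2(M0[1,1],M0[0,1]))
E
```

```text
[544.60082116 117.04790209 111.55277779] [ 1.24711967  2.82958012 -9.67497824] [ 0.69494604 -0.10582    -0.04100998] [-0.04968265  0.61906778 -0.37180902  1.88184438  0.33411575  0.69478785
 -1.35154696] -0.7351885464004037 26.27343276206113
-1.3019329057375133
```

arm_command --motion '[{"hand": 20,"x": 0,"y": 0,"z": 0,"yaw": -0.15},{"hand": 20,"x": 0,"y": 0,"z": 0,"yaw": -0.15},{"hand": 20,"x": 0,"y": 0,"z": 0,"yaw": -0.15},{"hand": 20,"x": 0,"y": 0,"z": 0,"yaw": -0.15},{"hand": 20,"x": 0,"y": 0,"z": 0,"yaw": -0.15},{"hand": 20,"x": 0,"y": 0,"z": 0,"yaw": -0.15}]'

```text
time: 6.88
tcp_pos: [542.8, 117.7, 110.6]
orientation: [1.068, 1.296, -1.06]
contact_force: [-0.4, 3.2, -9.1]
opening: 26.3
```

```bash
cat > st.py <<'E'
from h import *
s=sensors.sense(); M=R.from_rotvec(s['orientation']).as_matrix()
print(s['tcp_pos'].round(1),s['contact_force'].round(1),s['torque'].round(2),s['joint_positions'].round(2),'turned',np.arctan2(M[1,1],M[0,1])+1.302,s['opening'])
print(M.T@(np.array([545.2,116,111.7])-s['tcp_pos']))
E
python3 st.py
```

```text
[542.8 117.7 110.6] [-0.4  3.2 -9.1] [ 0.63  0.04 -0.08] [ 0.12  0.67 -0.61  1.88  0.53  0.76 -0.59] turned 1.497853619976982 26.3361401748428
[-1.06309752  1.97938234  2.12415663]
```

arm_command --motion '[{"hand": 20,"x": -0.5,"y": 0.6,"z": 0.6,"yaw": -0.15},{"hand": 20,"x": -0.5,"y": 0.5,"z": 0.6,"yaw": -0.15},{"hand": 20,"x": -0.3,"y": 0.3,"z": 0.5,"yaw": -0.15},{"hand": 20,"x": -0.2,"y": 0.2,"z": 0.5,"yaw": -0.15},{"hand": 20,"x": -0.2,"y": 0.2,"z": 0.3,"yaw": -0.12}]'

```text
time: 7.5
tcp_pos: [541.6, 116.9, 110.7]
orientation: [0.494, 1.52, -0.491]
contact_force: [-1.2, 1.8, -9.4]
opening: 26.4
```

```bash
python3 st.py
```

```text
[541.6 116.9 110.7] [-1.2  1.8 -9.4] [ 0.67  0.24 -0.07] [ 0.24  0.72 -0.79  1.87  0.67  0.85  0.04] turned 2.2439207213920778 26.431658407417782
[-1.05808781  1.40749465  3.46851021]
```

arm_command --motion '[{"hand": 20,"x": -0.7,"y": 0.3,"z": 0.5,"yaw": -0.06},{"hand": 20,"x": -0.5,"y": 0.3,"z": 0.5,"yaw": -0.06},{"hand": 20,"x": -0.3,"y": 0,"z": 0,"yaw": -0.06},{"hand": 20,"x": -0.3,"y": 0,"z": 0,"yaw": -0.06}]'

```text
time: 8.0
tcp_pos: [541.3, 116.4, 111.4]
orientation: [0.301, 1.559, -0.298]
contact_force: [11.2, -2.7, -9.4]
opening: 26.0
```

```bash
python3 st.py
```

```text
[541.3 116.4 111.4] [11.2 -2.7 -9.4] [-0.94 -3.   -0.98] [ 0.27  0.74 -0.85  1.86  0.71  0.88  0.26] turned 2.4916719166358536 26.039238560411412
[-0.37826715  1.05001882  3.7953334 ]
```

The moment about z jumped to about -1 N m at roughly 2.4–2.5 rad, so the stop is reached. I'll let go and retreat straight up.

arm_command --motion '[{"hand": 60,"x": 0,"y": 0,"z": 0,"yaw": 0},{"hand": 60,"x": 0,"y": 0,"z": 0,"yaw": 0},{"hand": 60,"x": 0,"y": 0,"z": 0,"yaw": 0},{"hand": 60,"x": 0,"y": 0,"z": 0,"yaw": 0},{"hand": 60,"x": -15,"y": 0,"z": 0,"yaw": 0},{"hand": 60,"x": -25,"y": 0,"z": 0,"yaw": 0},{"hand": 60,"x": -30,"y": 0,"z": 0,"yaw": 0},{"hand": 60,"x": -30,"y": 0,"z": 0,"yaw": 0},{"hand": 60,"x": -30,"y": 0,"z": 0,"yaw": 0},{"hand": 60,"x": 0,"y": 0,"z": 0,"yaw": 0},{"hand": 60,"x": 0,"y": 0,"z": 0,"yaw": 0}]'

```text
time: 9.38
tcp_pos: [542.0, 116.4, 251.5]
orientation: [0.303, 1.556, -0.3]
contact_force: [0.5, 0.0, -0.2]
opening: 60.0
```

```bash
python3 st.py; python3 - <<'E'
from h import *
c=np.zeros((440,800,3),np.uint8)
for n,(y,x,h,w),o in [('wrist',(0,0,420,560),0),]:
    im=optics.get_image(n); np.save('pics/w3.npy',im,allow_pickle=True); c[:300,:400]=cv2.resize(im['color'],(400,300),interpolation=3)
S=optics.get_image('side');np.save('pics/side3.npy',S,allow_pickle=True)
b=cv2.resize(S['color'][183:293,205:335],None,fx=3.07,fy=3.07,interpolation=2); c[:b.shape[0],400:400+b.shape[1]]=b
cv2.imwrite('pics/z3.png',c[:345,:,::-1])
S=optics.get_image('scene');np.save('pics/scene3.npy',S,allow_pickle=True)
cv2.imwrite('pics/z4.png',cv2.resize(S['color'][140:250,200:360],None,fx=5,fy=5,interpolation=2)[:,:,::-1])
E
```

```text
[542.  116.4 251.5] [ 0.5  0.  -0.2] [0.01 0.   0.02] [ 0.37  0.57 -0.98  1.75  0.52  1.11  0.4 ] turned 2.4891893583413767 60.03979477047792
[139.73955559   0.71189414   3.96549504]
```

View pics/z3.png

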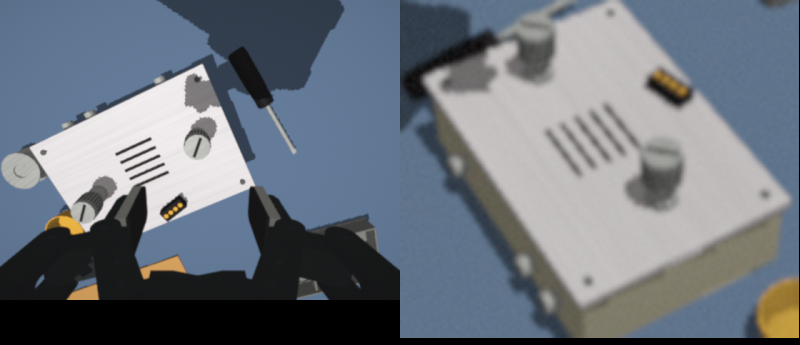

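View pics/z4.png

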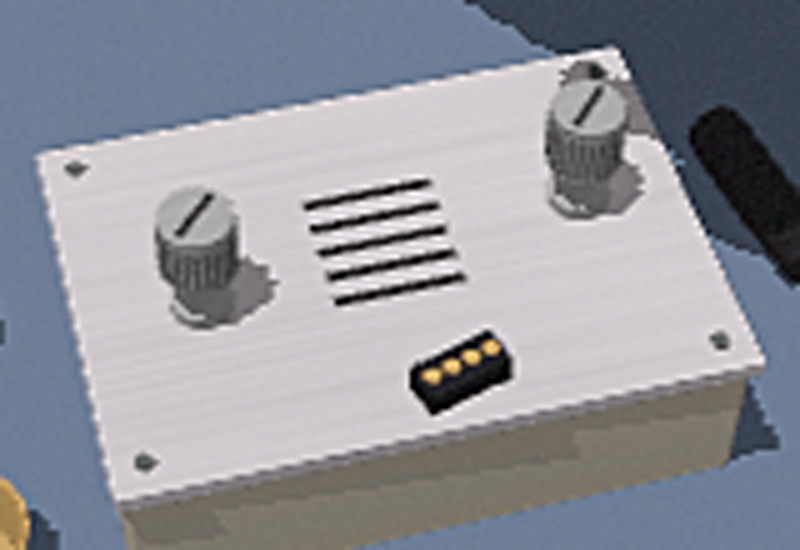

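A now stands up like B: bush and shank are visible, top at about (588,105) in the crop. The slots look parallel, and the terminal block and screwdriver are unmoved. I'll check the turn from the slot directions and the height by triangulation.

```bash
python3 - <<'E'
from h import *
L=lambda n:np.load(f'pics/{n}.npy',allow_pickle=True).item()
def hd(im,a,b,z):
    d=plane(im,*a,z)-plane(im,*b,z); return np.degrees(np.arctan2(d[1],d[0]))%180
w1,S3,D3,S0=L('w1'),L('scene3'),L('side3'),L('scene0')
f=lambda x,y:(200+x/5,140+y/5)
a0=hd(w1,(288.5,194),(282,220),106); a1=hd(S3,f(603,85),f(576,125),120); b1=hd(S3,f(212,195),f(178,235),120)
print('slot before',a0,'after',a1,'B',b1,'turn',(a1-a0)%180)
e1,d1=ray(S3,*f(588,106));e2,d2=ray(D3,205+137/3.07,183+25/3.07)
t=np.linalg.lstsq(np.c_[d1,-d2],e2-e1,rcond=None)[0];print((e1+t[0]*d1+e2+t[1]*d2)/2)
# image change around B, terminal block between scene0 & scene3
df=cv2.absdiff(S0['color'],S3['color']).max(2)
print('B diff',df[175:207,228:250].mean(),'block',df[205:223,280:304].mean(),'driver',df[160:226,336:388].mean(),'reel/tin',df[188:268,165:208].mean())
E
```

```text
slot before 2.7529732866261925 after 139.09998074430547 B 137.54657538410686 turn 136.34700745767927
[545.35260864 114.9497182  119.30802394]
B diff 6.5071022727272725 block 6.263888888888889 driver 25.6993006993007 reel/tin 6.481395348837209
```

```bash
python3 -c "
from cell import arm; print(arm.sign_off())"
```

```text
the job is handed in; nothing more can be done
None
```

I gripped the low thumbscrew (the one at the screwdriver end), pulled it up about 15 mm against its spring and turned it anticlockwise in one grip. I stopped when the torque jumped at its end stop, then let go and backed straight up. The job is handed in, with about 9.5 s of the 54 s used.

**Final checks, after letting go:**
- **Height:** the knob's top measures 119.3 mm above the bench, up from 105.0 mm. The neighbour's top measured 118.8 mm before the move.
- **Turn:** the slot turned about 136° (2.38 rad; the stop is at 2.4) and is parallel to the neighbour's slot to within 2°. The gripper itself turned 2.49 rad, so about 0.1 rad was slip or play at the stop.
- **Neighbour and loose things:** the neighbour, terminal block, reel and tin show no change beyond image noise. The image around the screwdriver did change. I put that down to the arm's shadow, because the screwdriver looks unmoved.
- **Grip drift:** the gripper drifted about 4 mm sideways while turning. Side forces stayed around 3 N, with a brief 11 N at the stop.

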